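# Hold a bulldog clip open over the bare card

## Task

Three cards stand in the rack on the hallway shelf and two of them already have a clip with a slip under it. Pinch the handles of the spare clip on the shelf's front lip, lift it off, and hold it gaping over the middle of the top edge of the card that has no clip yet, square to the card, one jaw hanging well below the edge on each side and no part of the clip touching the card, so that I can slide a slip in on either side. Finish while still holding it there, pinched wide open and still; do not knock the cards or clips in use, and leave everything else on the shelf where it is.

Things in the scene. Friction and masses are not known exactly. Their poses are not given: they have to be found in the camera images.
- spare_clip: plain steel bulldog spring clip, 60 mm wide, 67 mm high, 60 g, parked astride the shelf's front lip, jaws down, two handles up. Origin midway between the two jaw tips (its lowest points), x the way the jaws open (across the lip), y along its width, z up. Pivot in a 12 mm thick spring coil 28 mm above the tips; the coil rests on the lip's top and the jaws bite the lip's two faces
- handle_a (a point): spare clip: middle of the rolled end of one handle (a slanting plate 34 mm wide; end rounded, 3 mm radius, this point on its axis), 64 mm above the tips and 22 mm to -x of the clip's middle
- handle_b (a point): the other handle's rolled end, 22 mm to +x: 50 mm over both ends. Pinching the ends together along x spreads the jaws against the spring: about 5 N at first, 13 N when pinched to 27 mm over both; the jaw tips are then 22 mm apart and the ends 67 mm above the tips. Kept pinched, it stays open; eased off, it bites
- clip_lever (a joint): opening of the spare clip: angle in rad between its halves, 0 when biting the 6 mm lip, growing as the handles are pinched and the jaws spread, at most 0.75 (21 mm over the handle ends), -0.2 when shut on nothing. Gap between the jaw tips in mm: about 6 + 28 per rad (at 0.6 rad 22 mm)
- tip_a (a point): spare clip: middle of the inner edge of one jaw's tip (the -x jaw in the clip's frame)
- tip_b (a point): spare clip: middle of the inner edge of the other jaw's tip (the +x jaw)
- used_clip_1: a clip in use, of the same model and axes as the spare one, biting the middle of the top edge of one of the three cards with a paper slip under it; it stays there. Origin midway between its jaw tips, 22 mm below the card's top edge; its handle ends stand 42 mm above that edge, 54 mm apart outside
- used_clip_2: a clip in use, of the same model and axes as the spare one, biting the middle of the top edge of one of the three cards with a paper slip under it; it stays there. Origin midway between its jaw tips, 22 mm below the card's top edge; its handle ends stand 42 mm above that edge, 54 mm apart outside
- card_1_edge (a point): middle of the top edge of card 1, a stiff white card 85 mm wide (along y), 2.5 mm thick (along x, the card's normal), 92 mm of it showing above the rack; z up. Which one of the three cards has no clip changes from start to start
- card_2_edge (a point): middle of the top edge of card 2, a stiff white card 85 mm wide (along y), 2.5 mm thick (along x, the card's normal), 92 mm of it showing above the rack; z up. Which one of the three cards has no clip changes from start to start
- card_3_edge (a point): middle of the top edge of card 3, a stiff white card 85 mm wide (along y), 2.5 mm thick (along x, the card's normal), 92 mm of it showing above the rack; z up. Which one of the three cards has no clip changes from start to start
- card_1: card 1; origin at the middle of its lower edge in the rack's groove, 110 mm below the top edge; axes as at its edge point
- card_2: card 2; origin at the middle of its lower edge in the rack's groove, 110 mm below the top edge; axes as at its edge point
- card_3: card 3; origin at the middle of its lower edge in the rack's groove, 110 mm below the top edge; axes as at its edge point
- rack: wooden bar 330 mm long (y), 60 mm deep (x), 30 mm high, fixed on the shelf; the three cards are fixed upright in its groove side by side, 105 mm apart. Origin at the centre of its underside
- shelf: ash shelf 300 mm deep (x), 900 mm long (y), fixed; origin on the work surface under its middle. Top of the board at 110 mm; along the front (-x) and both ends a 6 mm thick lip with its top at 136 mm; the front lip's mid plane is at x = -147 mm
- paperweight: clear glass paperweight, 72 mm round, 45 mm high; stands loose on the shelf; origin at the centre of its underside. Not part of the job: leave it where it is
- puck: black wireless charging puck, 56 mm round, 9 mm high; stands loose on the shelf; origin at the centre of its underside. Not part of the job: leave it where it is
- key_fob: steel key fob 30 x 48 x 10 mm; stands loose on the shelf; origin at the centre of its underside. Not part of the job: leave it where it is
- seal_case: black case of a name seal, 24 x 76 x 20 mm; stands loose on the shelf; origin at the centre of its underside. Not part of the job: leave it where it is
- watch: silver smartwatch with its steel strap closed, standing on its side, 70 x 54 mm, 40 mm high; stands loose on the shelf; origin at the centre of its underside. Not part of the job: leave it where it is
- sunglasses_case: green plastic sunglasses case, 160 x 64 x 44 mm; stands loose on the shelf; origin at the centre of its underside. Not part of the job: leave it where it is
- gel_bottle: white bottle, 42 mm round, 115 mm high; stands loose on the shelf; origin at the centre of its underside. Not part of the job: leave it where it is
There are look-alikes about, which are no part of the job. Leave any turquoise or yellow look-alike of the spare_clip alone.

How it is judged:
On the way:
1. the spare clip is off the lip, held by the fingers (height (world z) of spare_clip above 0.155 m and contact force between the fingers and spare_clip above 2 N), for 0.2 s.
At the end, for the whole second after the job is handed in: Spare clip astride the unclipped card, held by the fingers (over 3 N), still: tips either side, 4 mm or more from the card's mid plane, 6 to 24 mm below its edge, within 15 mm of the edge's middle, over 14 mm apart; square within 0.12 rad; under 0.5 N on any card; above 0.19 m (((((x of tip_a in the frame of card_1_edge above 0.004 m and x of tip_b in the frame of card_1_edge below -0.004 m) or (x of tip_b in the frame of card_1_edge above 0.004 m and x of tip_a in the frame of card_1_edge below -0.004 m)) and z of tip_a in the frame of card_1_edge between -0.024 and -0.006 m and z of tip_b in the frame of card_1_edge between -0.024 and -0.006 m and y of tip_a in the frame of card_1_edge between -0.015 and 0.015 m and y of tip_b in the frame of card_1_edge between -0.015 and 0.015 m and angle between the y axis of spare_clip and the y axis of card_1_edge, either way round below 0.12 rad and horizontal distance between each of used_clip_1, used_clip_2 and card_1_edge above 0.05 m) or (((x of tip_a in the frame of card_2_edge above 0.004 m and x of tip_b in the frame of card_2_edge below -0.004 m) or (x of tip_b in the frame of card_2_edge above 0.004 m and x of tip_a in the frame of card_2_edge below -0.004 m)) and z of tip_a in the frame of card_2_edge between -0.024 and -0.006 m and z of tip_b in the frame of card_2_edge between -0.024 and -0.006 m and y of tip_a in the frame of card_2_edge between -0.015 and 0.015 m and y of tip_b in the frame of card_2_edge between -0.015 and 0.015 m and angle between the y axis of spare_clip and the y axis of card_2_edge, either way round below 0.12 rad and horizontal distance between each of used_clip_1, used_clip_2 and card_2_edge above 0.05 m) or (((x of tip_a in the frame of card_3_edge above 0.004 m and x of tip_b in the frame of card_3_edge below -0.004 m) or (x of tip_b in the frame of card_3_edge above 0.004 m and x of tip_a in the frame of card_3_edge below -0.004 m)) and z of tip_a in the frame of card_3_edge between -0.024 and -0.006 m and z of tip_b in the frame of card_3_edge between -0.024 and -0.006 m and y of tip_a in the frame of card_3_edge between -0.015 and 0.015 m and y of tip_b in the frame of card_3_edge between -0.015 and 0.015 m and angle between the y axis of spare_clip and the y axis of card_3_edge, either way round below 0.12 rad and horizontal distance between each of used_clip_1, used_clip_2 and card_3_edge above 0.05 m)) and distance between tip_a and tip_b above 0.014 m and height (world z) of spare_clip above 0.19 m and contact force between the fingers and spare_clip above 3 N and contact force between spare_clip and card_1 below 0.5 N and contact force between spare_clip and card_2 below 0.5 N and contact force between spare_clip and card_3 below 0.5 N and linear speed of spare_clip below 0.03 m/s); the arm keeps its last pose, push and grip.
It fails at once if a card or a clip in use is knocked (over 12 N) by the spare clip or the robot (contact force between any of spare_clip, the arm, the fingers and used_clip_1 above 12 N or contact force between any of spare_clip, the arm, the fingers and used_clip_2 above 12 N or contact force between any of spare_clip, the arm, the fingers and card_1 above 12 N or contact force between any of spare_clip, the arm, the fingers and card_2 above 12 N or contact force between any of spare_clip, the arm, the fingers and card_3 above 12 N).
It fails at once if another thing on the shelf is moved by more than 20 mm (distance of any of paperweight, puck, key_fob, seal_case, watch, sunglasses_case, gel_bottle from where it was at the start of the episode above 0.02 m).
It also fails if it takes over 38 s, if anything falls off the work surface, if the arm or the gripper's body presses on something with over 40 N, if the wrist force passes 120 N, or if a joint passes its speed limit or range.

## Robot

A 6-joint arm with a two-finger parallel gripper is mounted at the origin on the work surface. World frame = base frame: x ahead of the robot, y to its left, z up, the work surface at z = 0. Lengths are in m, angles in rad, forces in N, time in s.
With the tool pointing down it reaches from about 0.275 to 0.75 m from the base axis. Payload 10.2 kg.
Tool frame: the origin (TCP) lies midway between the tips of the shut fingers; the grasp point (between the pads) lies 19 mm behind it; z points along the fingers, y is the direction in which the jaws open and shut (so a half turn about z gives the same grasp; the last joint's range is limited). The gripper opens to 85 mm and grips with 20 to 120 N. Pads are 22 mm wide; open, the fingers measure 114 mm over their backs; the gripper's body (76 mm by 85 mm) begins 54 mm behind the grasp point. The pads swing forward as they close: fully open they stand 13 mm farther back than shut.
Start: joints at [-1.344, 0.313, 1.498, -0, 1.331, -0.223], TCP at [0.228, -0.473, 0.231] pointing down, gripper open.
Joint ranges: [-2.94, 2.94], [-0.97, 2.17], [0.19, 2.56], [-1.23, 4.37], [0.02, 3.11], [-2.88, 2.88]. Speed limits (rad/s): [2.39, 2.39, 3.01, 3.14, 3.14, 3.14].

## Interface

Orientations are given as a unit quaternion [w, x, y, z].
In Python, from station import robot, imaging gives the robot as it stands.
- The arm moves only by the tool move_arm, never from a script. Its argument "steps" is a list of rows, each a list of 7 numbers: the shift along the tool's x, y, z in m, then the turn, a rotation vector about the tool's x, y, z in degrees, then the closure, from -1 (fully open) to 1 (shut), so that 0 is half open. A call has 1 to 12 rows; each row shifts and turns the commanded pose from where the row before left it, along the tool's axes as they then stand; what a row does not reach is not made up. A row lasts 1/8 s, in which the tool goes at most 62.5 mm and 10.7 degrees, less where a joint would pass 70% of its speed; a pose out of reach is approached as far as the arm can. A call with a gripper value outside its range is refused whole. The fingers move at their own pace and stop on an object; "force" is the grip in N (left out, the last holds). Time passes only in rows, so rows that do not move let the fingers close. It gives the time, the measured TCP pose, the force and the opening at its end, in the units of the state.
- robot.sense(): the state, without advancing time (a new reading comes with each control period).
- imaging.capture(name): name is "scene" or "top"; returns the picture (400x640x3 uint8, blue, green, red); there is no depth.
- imaging.calibration(name): a dict with "K" (3x3 intrinsics, pixels), "eye" and "orientation" of the camera in the world. Camera axes: x right, y down, z forward; pixel columns grow to the right and rows downward; lengths in m; the calibration is good to about 2 mm. A picture is of the moment at which its call begins. calibration takes no time and is no camera call.
- robot.job_done(): hands the job in, once; it reports no verdict.
The state is a dict: "time_s": time; "joints": joint angles; "qvel": joint speeds; "tau": joint torques, N m; "position": TCP position; "ee_rot": TCP orientation; "wrist_force": force on the tool from outside, world axes, zero at the start; "ft_torque": the same for the moment, N m; "gripper_width": opening from 0.0 (shut) to 1.0 (fully open).
Only numpy, scipy, OpenCV 4.12 (cv2) and the standard library are available. Lean on these libraries where they do the work, as an engineer would, in place of code of your own. Each camera call takes 0.05 s, during which the arm holds its last target.

## Working session

There is one attempt and no reset: what is moved stays moved. The work goes in short steps, Python scripts to look and compute and a tool call to move; the robot and the scene stay as the last step left them, time stands still between calls to the robot, and variables do not carry over. Pictures are saved under pics/ and viewed, and the job is handed in when it is done.

Besides the shell and the picture viewer there is one more tool, called in YAML: its name, and indented under it one key for each argument. move_arm: Moves the arm, as the interface text tells. Its arguments: {"type":"object","properties":{"steps":{"type":"array","items":{"type":"array","items":{"type":"number"}}},"force":{"type":"number"}},"required":["steps"]}

```bash
mkdir -p pics; python3 - <<'E'
from station import robot, imaging
import cv2
for n in("scene","top"):
    im=imaging.capture(n); cv2.imwrite(f"pics/{n}0.png",im)
    c=imaging.calibration(n); print(n,c)
s=robot.sense(); print({k:s[k] for k in("time_s","position","ee_rot","gripper_width")})
E
```

```text
scene {'K': array([[511.3321238 ,   0.        , 321.50042789],
       [  0.        , 511.3321238 , 203.28307958],
       [  0.        ,   0.        ,   1.        ]]), 'eye': array([1.39924457, 0.06334725, 1.21657   ]), 'orientation': array([-0.23105249,  0.66427225,  0.66731892, -0.24503589])}
top {'K': array([[371.17936813,   0.        , 320.03144421],
       [  0.        , 371.17936813, 197.03913396],
       [  0.        ,   0.        ,   1.        ]]), 'eye': array([0.4029208 , 0.04527522, 1.06557573]), 'orientation': array([-0.04864426,  0.71550048, -0.6944262 ,  0.05886471])}
{'time_s': 0.1, 'position': array([ 0.22821158, -0.47256586,  0.23080519]), 'ee_rot': array([-5.68347999e-04,  9.74811756e-01,  2.23028512e-01, -9.76212270e-06]), 'gripper_width': 0.9954215955969586}
```

View pics/scene0.png

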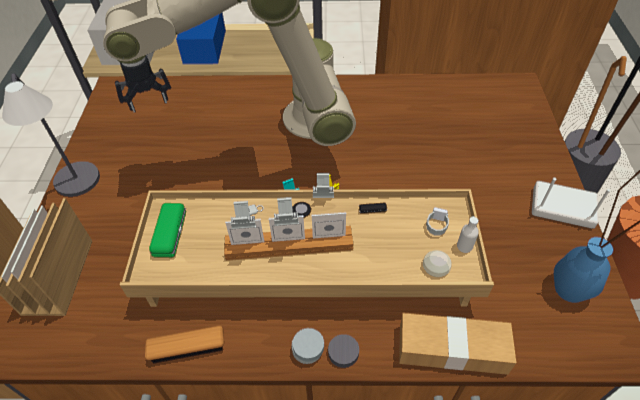

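View pics/top0.png

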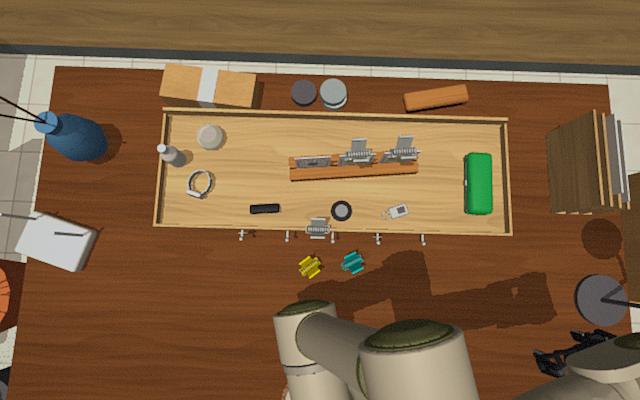

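The spare clip is the steel one on the front lip, at top (318,228) and scene (323,185). The yellow (310,267) and turquoise (352,263) look-alikes are on the table. The card without a clip is at top (313,162) and scene (329,225). I'll enlarge these to confirm.

```bash
python3 - <<'E'
import cv2,numpy as np
t=cv2.imread("pics/top0.png");s=cv2.imread("pics/scene0.png")
a=cv2.resize(t[135:285,280:430],None,fx=4,fy=4,interpolation=cv2.INTER_CUBIC)
cv2.imwrite("pics/ct.png",a)
b=cv2.resize(s[165:265,215:375],None,fx=5,fy=5,interpolation=cv2.INTER_CUBIC)
cv2.imwrite("pics/cs.png",b)
E
```

```text
(no output)
```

View pics/ct.png

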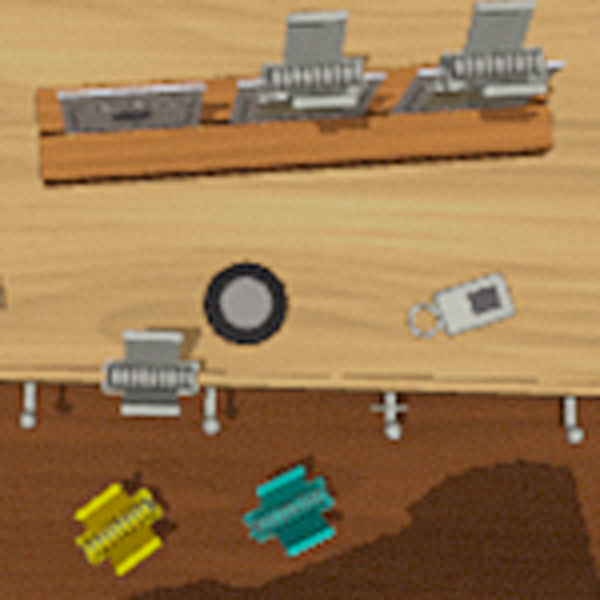

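View pics/cs.png

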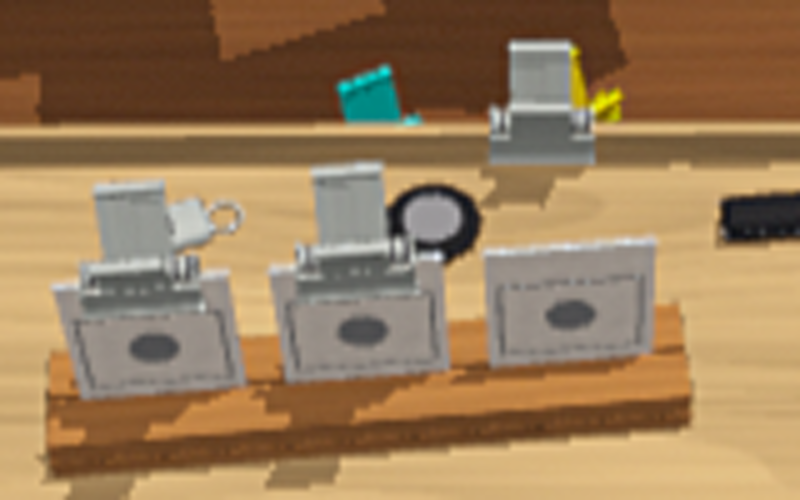

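The crops confirm it: the plain steel clip sits astride the lip, and the rightmost card in the scene view (left in the top view) has no clip. Next I'll measure.

```bash
cat > h.py <<'E'
import numpy as np
from scipy.spatial.transform import Rotation as R
from station import robot, imaging
CAL={n:imaging.calibration(n) for n in("scene","top")}
def ray(n,u,v):
    c=CAL[n];q=c["orientation"];r=R.from_quat([q[1],q[2],q[3],q[0]])
    return c["eye"],r.apply(np.linalg.inv(c["K"])@[u,v,1])
def onz(n,u,v,z):
    e,d=ray(n,u,v);return e+d*(z-e[2])/d[2]
def tri(p,q):
    e1,d1=ray("top",*p);e2,d2=ray("scene",*q)
    d1=d1/np.linalg.norm(d1);d2=d2/np.linalg.norm(d2)
    s=np.linalg.lstsq(np.c_[d1,-d2],e2-e1,rcond=None)[0]
    a=e1+s[0]*d1;b=e2+s[1]*d2;return (a+b)/2,np.linalg.norm(a-b)
def proj(n,P):
    c=CAL[n];q=c["orientation"];r=R.from_quat([q[1],q[2],q[3],q[0]])
    p=c["K"]@r.inv().apply(np.array(P)-c["eye"]);return p[:2]/p[2]
ct=lambda u,v:(280+(u+.5)/4-.5,135+(v+.5)/4-.5)
cs=lambda u,v:(215+(u+.5)/5-.5,165+(v+.5)/5-.5)
E
python3 - <<'E'
from h import *
np.set_printoptions(precision=4,suppress=True)
for nm,p in dict(hfL=(125,337),hfR=(182,337),hnL=(122,409),hnR=(178,408)).items(): print(nm,onz("top",*ct(*p),.179))
for nm,p in dict(sL=(512,43),sR=(572,46)).items(): print(nm,onz("scene",*cs(*p),.180))
print("tri hf",tri(ct(125,337),cs(572,46)),tri(ct(182,337),cs(512,43)))
for nm,p in dict(cL=(58,94),cR=(205,87)).items(): print(nm,onz("top",*ct(*p),.232))
for nm,p in dict(cL=(655,240),cR=(486,250)).items(): print(nm,onz("scene",*cs(*p),.232))
print(tri(ct(58,94),cs(655,240)),tri(ct(205,87),cs(486,250)))
# other cards/clip lines
for nm,p in dict(c2L=(385,74),c3R=(563,65), c2l=(236,83)).items(): print(nm,onz("top",*ct(*p),.232))
for nm,p in dict(rackfL=(46,184),rackfR=(550,152)).items(): print(nm,onz("top",*ct(*p),.11))
# front lip top (z .136) far left/right in full top image
for p in [(156,229),(511,235)]: print("lip",onz("top",*p,.136))
for nm,p in dict(h1L=(290,14),h1R=(347,13),h2=(474,5),h2R=(535,5)).items(): print(nm,onz("top",*ct(*p),.272))
E
```

```text
hfL [0.4855 0.0548 0.179 ]
hfR [0.4866 0.0207 0.179 ]
hnL [0.4426 0.0552 0.179 ]
hnR [0.4442 0.0219 0.179 ]
sL [0.4421 0.0229 0.18  ]
sR [0.4445 0.056  0.18  ]
tri hf (array([0.4817, 0.0553, 0.2203]), np.float64(0.001900627884547987)) (array([0.4823, 0.0232, 0.2236]), np.float64(0.0026798696652371033))
cL [0.6199 0.0974 0.232 ]
cR [0.6268 0.0127 0.232 ]
cL [0.6217 0.0972 0.232 ]
cR [0.6277 0.0144 0.232 ]
(array([0.6203, 0.0974, 0.2302]), np.float64(0.0002212951911939609)) (array([0.627 , 0.0135, 0.2311]), np.float64(0.0017265289072425963))
c2L [ 0.638  -0.0915  0.232 ]
c3R [ 0.6469 -0.1953  0.232 ]
c2l [ 0.6298 -0.0052  0.232 ]
rackfL [0.5908 0.1105 0.11  ]
rackfR [ 0.6229 -0.2211  0.11  ]
lip [0.4528 0.4387 0.136 ]
lip [ 0.4641 -0.4493  0.136 ]
h1L [ 0.6593 -0.0319  0.272 ]
h1R [ 0.661  -0.0636  0.272 ]
h2 [ 0.668  -0.1344  0.272 ]
h2R [ 0.6692 -0.1685  0.272 ]
```

```bash
cat >> h.py <<'E'
def go(target,yaw):
    s=robot.sense();q=s["ee_rot"];r=R.from_quat([q[1],q[2],q[3],q[0]])
    M=r.as_matrix();p=np.array(s["position"])
    y=np.array([np.cos(yaw),np.sin(yaw),0]);z=np.array([0,0,-1.]);T=np.c_[np.cross(y,z),y,z]
    print("t",s["time_s"],"pos",p.round(4),"w",round(s["gripper_width"],3),"F",np.round(s["wrist_force"],2))
    print("tool yaw",np.arctan2(M[1,1],M[0,1]).round(4),"shift(tool)",(M.T@(np.array(target)-p)).round(4),"turn deg",np.degrees(R.from_matrix(M.T@T).as_rotvec()).round(2))
E
python3 -c "
from h import *
go([.4647,.038,.25],.013)"
```

```text
t 0.1 pos [ 0.2282 -0.4726  0.2308] w 0.995 F [0.22 0.29 0.4 ]
tool yaw -1.121 shift(tool) [ 0.435  -0.357  -0.0187] turn deg [-5.000e-02 -5.000e-02 -6.497e+01]
```

move_arm:
  steps:
    - [0.036, -0.03, -0.002, 0, 0, 0, -1]
    - [0.036, -0.03, -0.002, 0, 0, 0, -1]
    - [0.036, -0.03, -0.002, 0, 0, 0, -1]
    - [0.036, -0.03, -0.002, 0, 0, 0, -1]
    - [0.036, -0.03, -0.002, 0, 0, 0, -1]
    - [0.036, -0.03, -0.002, 0, 0, 0, -1]
    - [0.036, -0.03, -0.002, 0, 0, 0, -1]
    - [0.036, -0.03, -0.002, 0, 0, 0, -1]
    - [0.036, -0.03, -0.002, 0, 0, 0, -1]
    - [0.036, -0.03, -0.002, 0, 0, 0, -1]
    - [0.036, -0.03, 0, 0, 0, 0, -1]
    - [0.036, -0.03, 0, 0, 0, 0, -1]
  force: 25

```text
time_s: 1.6
position: [0.4611, 0.0408, 0.2511]
ee_rot: [-0.0, 0.975, 0.223, -0.0]
wrist_force: [0.8, -0.8, 0.3]
gripper_width: 0.999
```

move_arm:
  steps:
    - [0, 0, 0, 0, 0, -9, -1]
    - [0, 0, 0, 0, 0, -9, -1]
    - [0, 0, 0, 0, 0, -9, -1]
    - [0, 0, 0, 0, 0, -9, -1]
    - [0, 0, 0, 0, 0, -9, -1]
    - [0, 0, 0, 0, 0, -10, -1]
    - [0, 0, 0, 0, 0, -10, -1]
    - [0, 0, 0, 0, 0, 0, -1]

```text
time_s: 2.6
position: [0.4606, 0.0392, 0.2511]
ee_rot: [-0.0, 0.703, 0.711, -0.0]
wrist_force: [0.5, 0.2, -0.2]
gripper_width: 0.999
```

```bash
python3 -c "
from h import *
import cv2
go([.4647,.038,.25],.013)
for n in ('top','scene'): cv2.imwrite(f'pics/{n}1.png',imaging.capture(n))
a=cv2.resize(cv2.imread('pics/top1.png')[135:285,230:430],None,fx=4,fy=4);cv2.imwrite('pics/ct1.png',a)
a=cv2.resize(cv2.imread('pics/scene1.png')[125:265,255:395],None,fx=4,fy=4);cv2.imwrite('pics/cs1.png',a)
"
```

```text
t 2.6 pos [0.4606 0.0392 0.2511] w 0.999 F [ 0.46  0.23 -0.17]
tool yaw 0.0119 shift(tool) [-0.0013  0.0041  0.0011] turn deg [-0.03 -0.01 -0.06]
```

View pics/ct1.png

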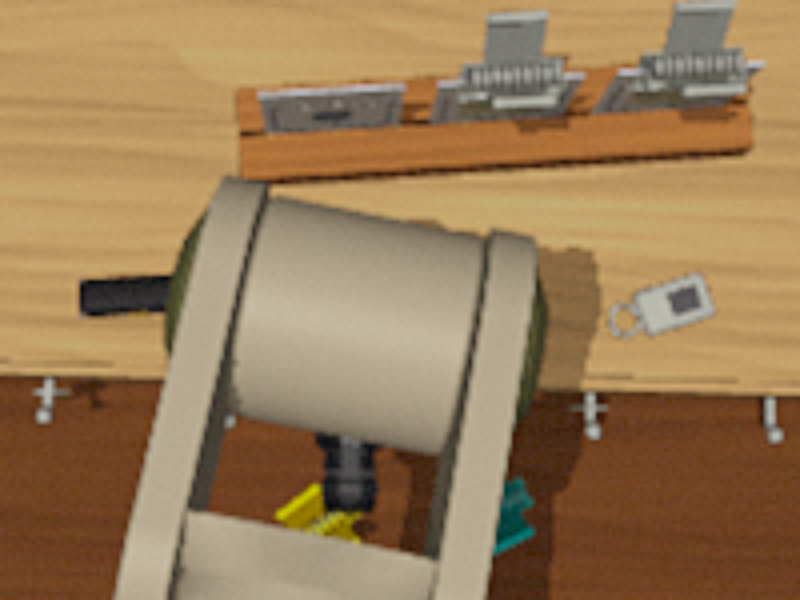

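View pics/cs1.png

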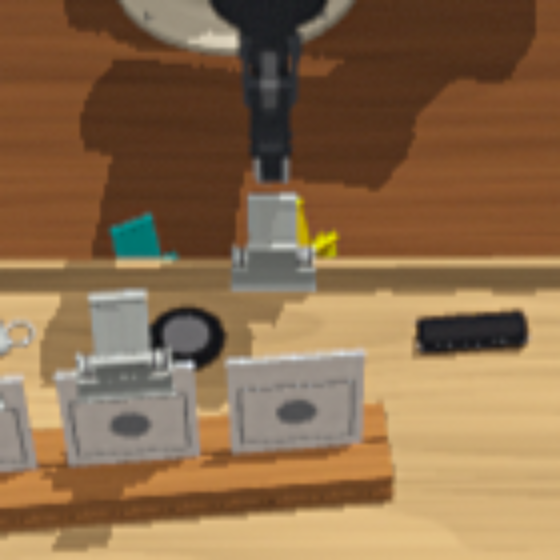

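The gripper hangs over the spare clip, with its finger at crop (270,175) and the clip at (273,220). I'll descend now.

move_arm:
  steps:
    - [-0.001, 0.004, 0.012, 0, 0, 0, -1]
    - [0, 0, 0.02, 0, 0, 0, -1]
    - [0, 0, 0.02, 0, 0, 0, -1]
    - [0, 0, 0.02, 0, 0, 0, -1]
    - [0, 0, 0.014, 0, 0, 0, -1]
    - [0, 0, 0.004, 0, 0, 0, -1]
    - [0, 0, 0, 0, 0, 0, -1]
  force: 25

```text
time_s: 3.58
position: [0.4649, 0.0383, 0.1614]
ee_rot: [0.0, 0.702, 0.712, 0.0]
wrist_force: [0.1, -0.3, 0.7]
gripper_width: 1.001
```

```bash
python3 -c "
from h import *
import cv2
go([.4647,.038,.16],.013)
cv2.imwrite('pics/scene2.png',imaging.capture('scene'))
a=cv2.resize(cv2.imread('pics/scene2.png')[145:245,275:375],None,fx=6,fy=6);cv2.imwrite('pics/cs2.png',a)
"
```

```text
t 3.575 pos [0.4649 0.0383 0.1614] w 1.001 F [ 0.14 -0.28  0.72]
tool yaw 0.0132 shift(tool) [-0.0003 -0.0003  0.0014] turn deg [0.02 0.   0.01]
```

View pics/cs2.png

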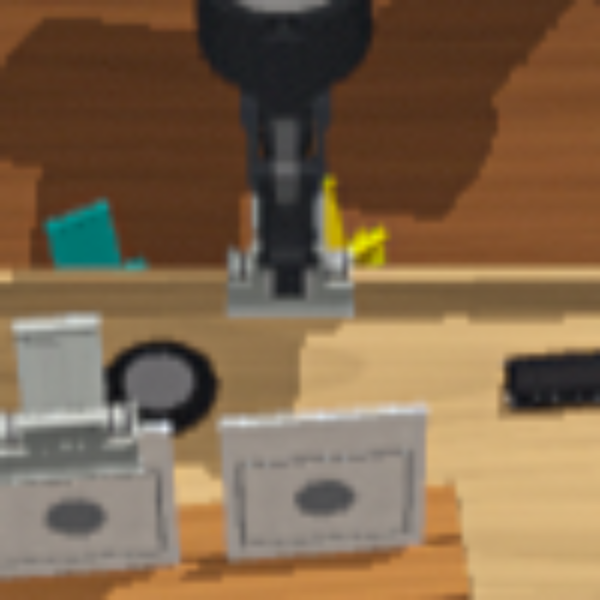

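The fingers straddle the handles and are centred on the clip at (290,280). I'll close in stages.

move_arm:
  steps:
    - [0, 0, 0, 0, 0, 0, -0.6]
    - [0, 0, 0, 0, 0, 0, -0.3]
    - [0, 0, 0, 0, 0, 0, -0.15]
    - [0, 0, 0, 0, 0, 0, 0]
    - [0, 0, 0, 0, 0, 0, 0.12]
    - [0, 0, 0, 0, 0, 0, 0.24]
    - [0, 0, 0, 0, 0, 0, 0.36]
    - [0, 0, 0, 0, 0, 0, 0.42]
    - [0, 0, 0, 0, 0, 0, 0.42]
    - [0, 0, 0, 0, 0, 0, 0.42]
  force: 30

```text
time_s: 4.88
position: [0.4671, 0.038, 0.1644]
ee_rot: [0.003, 0.702, 0.712, 0.002]
wrist_force: [-0.2, 0.6, 22.1]
gripper_width: 0.294
```

```bash
python3 -c "
from h import *
import cv2
go([.4647,.038,.16],.013)
cv2.imwrite('pics/scene3.png',imaging.capture('scene'))
a=cv2.resize(cv2.imread('pics/scene3.png')[145:245,275:375],None,fx=6,fy=6);cv2.imwrite('pics/cs3.png',a)
"
```

```text
t 4.875 pos [0.4671 0.038  0.1644] w 0.294 F [-0.18  0.58 22.07]
tool yaw 0.0134 shift(tool) [ 0.0001 -0.0024  0.0044] turn deg [0.45 0.07 0.02]
```

View pics/cs3.png

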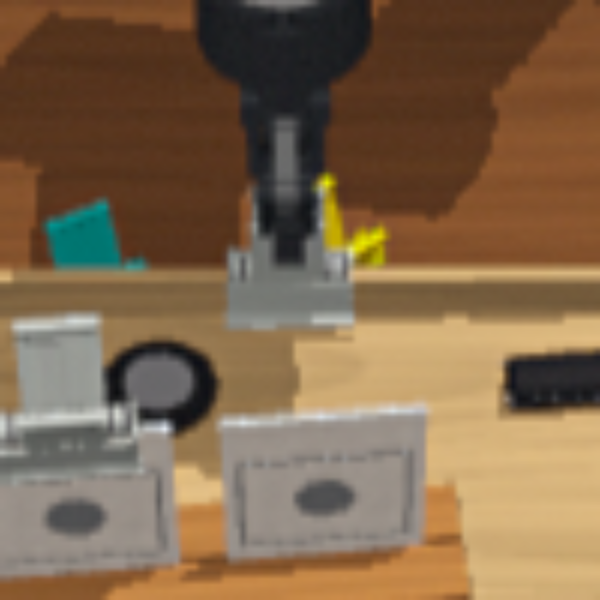

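The clip is pinched open at about 25 mm. There is a 22 N downward preload, so I'll ease up gently and check.

move_arm:
  steps:
    - [0, 0, -0.003, 0, 0, 0, 0.42]
    - [0, 0, -0.004, 0, 0, 0, 0.42]
    - [0, 0, -0.006, 0, 0, 0, 0.42]
    - [0, 0, -0.012, 0, 0, 0, 0.42]
    - [0, 0, -0.016, 0, 0, 0, 0.42]
    - [0, 0, 0, 0, 0, 0, 0.42]

```text
time_s: 5.68
position: [0.4653, 0.0382, 0.2035]
ee_rot: [0.001, 0.702, 0.712, 0.001]
wrist_force: [-0.1, -0.2, -0.7]
gripper_width: 0.291
```

```bash
python3 -c "
from h import *
import cv2
go([.4647,.038,.2],.013)
cv2.imwrite('pics/scene4.png',imaging.capture('scene'))
a=cv2.resize(cv2.imread('pics/scene4.png')[135:235,275:375],None,fx=6,fy=6);cv2.imwrite('pics/cs4.png',a)
"
```

```text
t 5.675 pos [0.4653 0.0382 0.2035] w 0.291 F [-0.07 -0.18 -0.67]
tool yaw 0.0135 shift(tool) [-0.0002 -0.0006  0.0035] turn deg [0.14 0.03 0.03]
```

View pics/cs4.png

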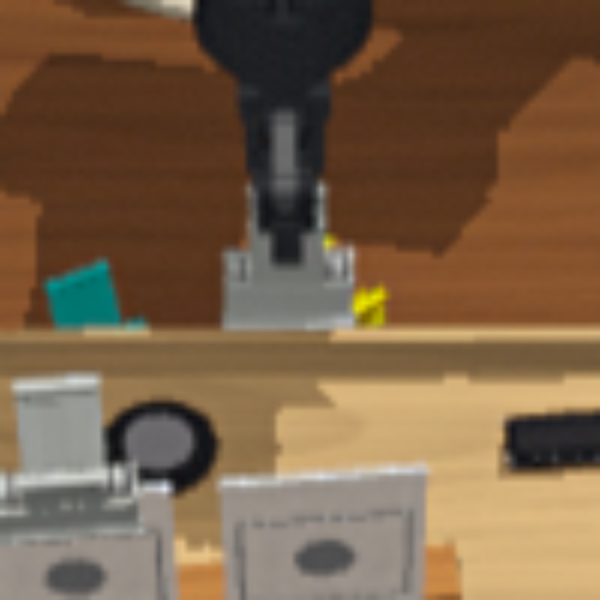

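move_arm:
  steps:
    - [0, 0, -0.02, 0, 0, 0, 0.42]
    - [0, 0, -0.03, 0, 0, 0, 0.42]
    - [0, 0, -0.03, 0, 0, -2, 0.42]
    - [0, 0, -0.02, 0, 0, -2, 0.42]
    - [0, 0, 0, 0, 0, 0, 0.42]

```text
time_s: 6.35
position: [0.465, 0.0383, 0.3026]
ee_rot: [0.001, 0.677, 0.736, 0.0]
wrist_force: [-0.0, 0.1, -0.2]
gripper_width: 0.291
```

```bash
python3 -c "
from h import *
import cv2
go([.624,.0555,.30],.09)
cv2.imwrite('pics/scene5.png',imaging.capture('scene'))
a=cv2.resize(cv2.imread('pics/scene5.png')[115:235,265:385],None,fx=5,fy=5,interpolation=cv2.INTER_CUBIC);cv2.imwrite('pics/cs5.png',a)
"
```

```text
t 6.35 pos [0.465  0.0383 0.3026] w 0.291 F [-0.02  0.14 -0.22]
tool yaw 0.083 shift(tool) [0.004  0.1598 0.0029] turn deg [ 0.08  0.02 -0.4 ]
```

View pics/cs5.png

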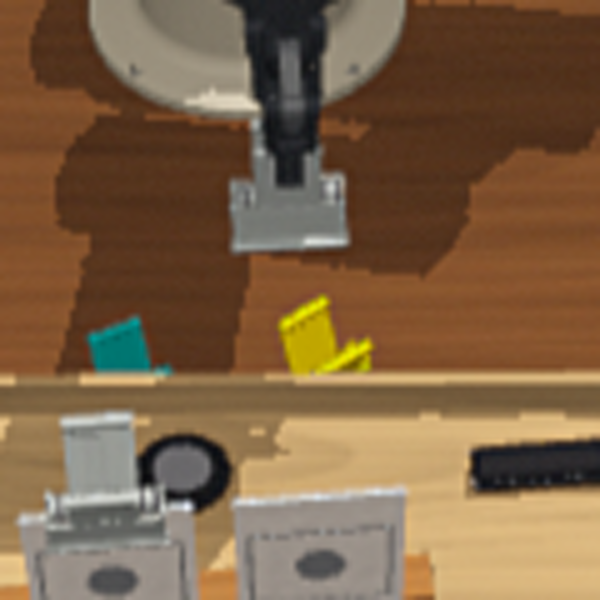

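```bash
python3 -c "
from h import *
for p in [(231,250),(290,249),(348,246)]:
    e,d=ray('scene',265+(p[0]+.5)/5-.5,115+(p[1]+.5)/5-.5)
    for x in (.477,): print((e+d*(x-e[0])/d[0]).round(4))
"
```

```text
[0.477  0.009  0.2509]
[0.477  0.0398 0.2514]
[0.477  0.0699 0.2535]
```

move_arm:
  steps:
    - [0, 0.015, 0, 0, 0, -0.4, 0.42]
    - [0, 0.025, 0, 0, 0, 0, 0.42]
    - [0.002, 0.03, 0, 0, 0, 0, 0.42]
    - [0.002, 0.03, 0, 0, 0, 0, 0.42]
    - [0, 0.03, 0, 0, 0, 0, 0.42]
    - [0, 0.02, 0, 0, 0, 0, 0.42]
    - [0, 0.01, 0, 0, 0, 0, 0.42]
    - [0, 0, 0, 0, 0, 0, 0.42]
    - [0, 0, 0, 0, 0, 0, 0.42]

```text
time_s: 7.52
position: [0.6233, 0.0566, 0.3015]
ee_rot: [-0.001, 0.675, 0.738, -0.0]
wrist_force: [0.2, 0.3, -0.8]
gripper_width: 0.293
```

```bash
python3 -c "
from h import *
import cv2
go([.624,.0545,.268],.09)
cv2.imwrite('pics/scene6.png',imaging.capture('scene'))
a=cv2.resize(cv2.imread('pics/scene6.png')[160:260,275:375],None,fx=6,fy=6,interpolation=cv2.INTER_CUBIC);cv2.imwrite('pics/cs6.png',a)
cv2.imwrite('pics/top6.png',imaging.capture('top'))
a=cv2.resize(cv2.imread('pics/top6.png')[115:235,250:390],None,fx=5,fy=5,interpolation=cv2.INTER_CUBIC);cv2.imwrite('pics/ct6.png',a)
"
```

```text
t 7.525 pos [0.6233 0.0566 0.3015] w 0.293 F [ 0.19  0.27 -0.76]
tool yaw 0.09 shift(tool) [-0.0021  0.0005  0.0335] turn deg [-0.08 -0.01 -0.  ]
```

View pics/cs6.png

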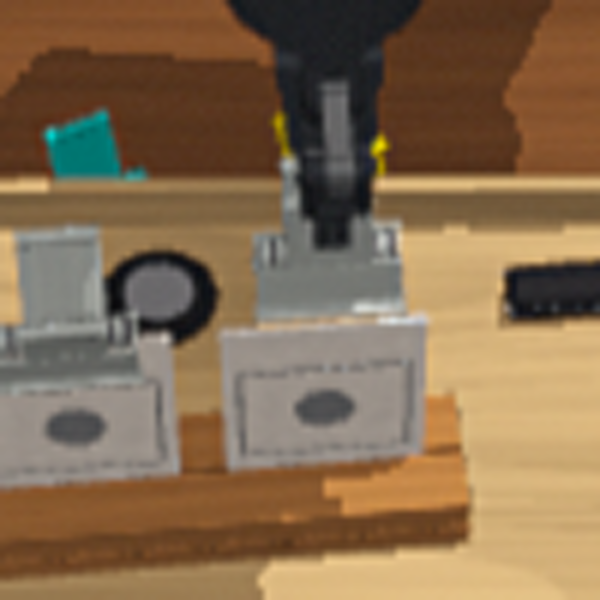

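View pics/ct6.png

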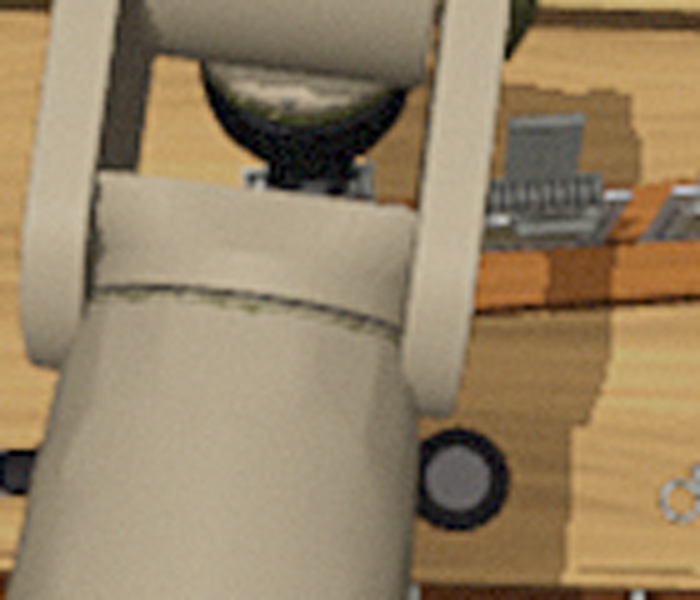

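```bash
python3 -c "
from h import *
import cv2
im=cv2.imread('pics/scene6.png')[195:225,308:352]
cv2.imwrite('pics/cs7.png',cv2.resize(im,None,fx=16,fy=16,interpolation=cv2.INTER_CUBIC))
im=cv2.imread('pics/top6.png')[140:165,290:340]
cv2.imwrite('pics/ct7.png',cv2.resize(im,None,fx=14,fy=14,interpolation=cv2.INTER_CUBIC))
"
```

```text
(no output)
```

View pics/cs7.png

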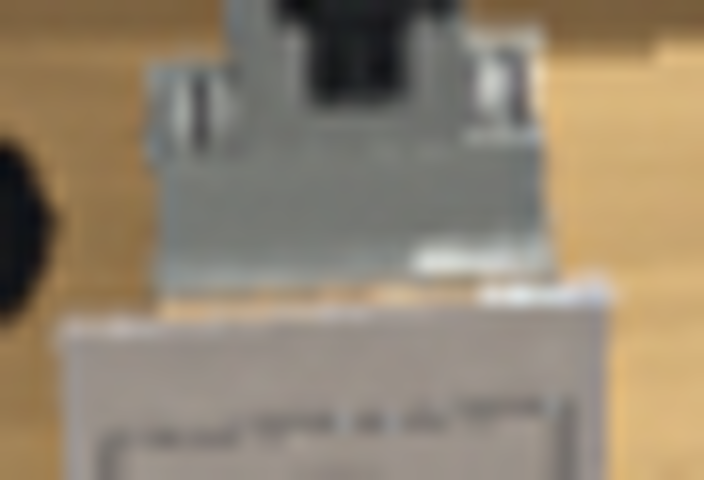

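View pics/ct7.png

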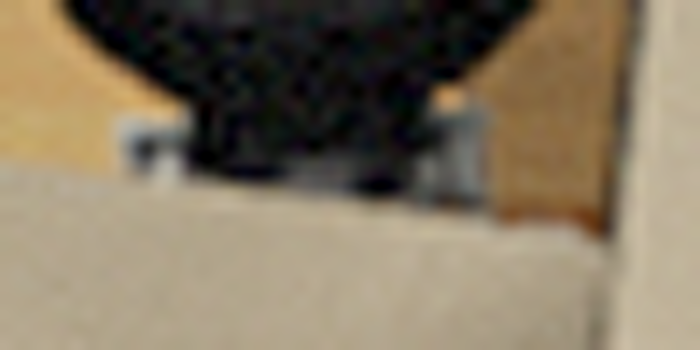

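```bash
python3 -c "
from h import *
f=lambda u,v:(308+(u+.5)/16-.5,195+(v+.5)/16-.5)
def ln(a,b,z):
    A=onz('scene',*f(*a),z);B=onz('scene',*f(*b),z);d=A-B if A[1]>B[1] else B-A
    print(A.round(4),B.round(4),'mid',((A+B)/2).round(4),'yaw',np.arctan2(-d[0],d[1]).round(4),'len',np.linalg.norm(d).round(4))
ln((157,291),(552,277),.2505); ln((62,328),(610,291),.232)
"
```

```text
[0.6365 0.0286 0.2505] [0.634  0.088  0.2505] mid [0.6352 0.0583 0.2505] yaw 0.0423 len 0.0595
[0.6291 0.0135 0.232 ] [0.6221 0.0973 0.232 ] mid [0.6256 0.0554 0.232 ] yaw 0.0829 len 0.0841
```

move_arm:
  steps:
    - [-0.003, 0.0015, 0, 0, 0, -1.2, 0.42]
    - [0, 0, 0, 0, 0, 0, 0.42]
    - [0, 0, 0.006, 0, 0, 0, 0.42]
    - [0, 0, 0.006, 0, 0, 0, 0.42]
    - [0, 0, 0.006, 0, 0, 0, 0.42]
    - [0, 0, 0, 0, 0, 0, 0.42]

```text
time_s: 8.38
position: [0.6254, 0.0538, 0.2836]
ee_rot: [-0.0, 0.667, 0.745, -0.0]
wrist_force: [-0.1, 0.6, -0.3]
gripper_width: 0.288
```

```bash
python3 -c "
from h import *
import cv2
go([.6248,.0536,.268],.09)
im=imaging.capture('scene');cv2.imwrite('pics/scene8.png',im)
cv2.imwrite('pics/cs8.png',cv2.resize(im[195:235,305:355],None,fx=14,fy=14,interpolation=cv2.INTER_CUBIC))
"
```

```text
t 8.375 pos [0.6254 0.0538 0.2836] w 0.288 F [-0.06  0.64 -0.3 ]
tool yaw 0.1113 shift(tool) [-0.0001 -0.0006  0.0156] turn deg [-0.07 -0.01  1.22]
```

View pics/cs8.png

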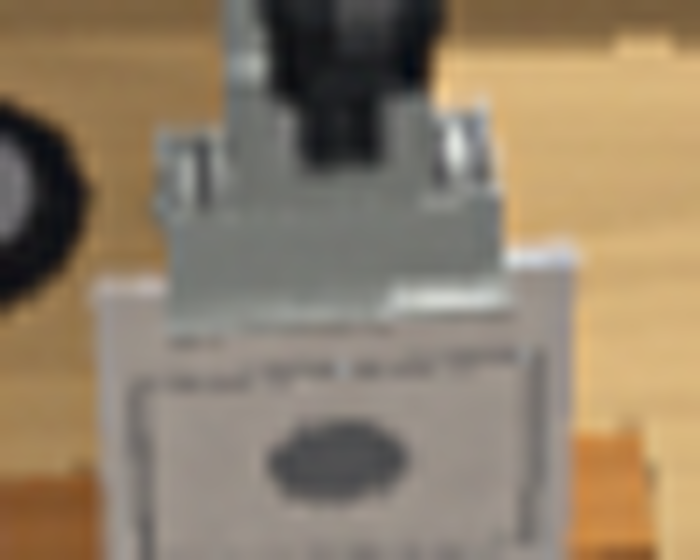

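The near jaw is in front of the card and centred: jaw x runs 170–510, mid 340, and the card 95–578, mid 337. The jaw edge is parallel to the card edge. I'll go down the last 15 mm slowly.

move_arm:
  steps:
    - [0, 0, 0.004, 0, 0, 0, 0.42]
    - [0, 0, 0.004, 0, 0, 0, 0.42]
    - [0, 0, 0.004, 0, 0, 0, 0.42]
    - [0, 0, 0.003, 0, 0, 0, 0.42]
    - [0, 0, 0, 0, 0, 0, 0.42]
    - [0, 0, 0, 0, 0, 0, 0.42]

```text
time_s: 9.18
position: [0.6256, 0.0537, 0.2695]
ee_rot: [0.0, 0.667, 0.745, 0.0]
wrist_force: [-0.5, 0.6, -0.2]
gripper_width: 0.293
```

```bash
python3 -c "
from h import *
import cv2
go([.6248,.0536,.268],.1)
im=imaging.capture('scene');cv2.imwrite('pics/scene9.png',im)
cv2.imwrite('pics/cs9.png',cv2.resize(im[195:235,305:355],None,fx=14,fy=14,interpolation=cv2.INTER_CUBIC))
im=imaging.capture('top');cv2.imwrite('pics/top9.png',im)
cv2.imwrite('pics/ct9.png',cv2.resize(im[130:180,280:350],None,fx=10,fy=10,interpolation=cv2.INTER_CUBIC))
"
```

```text
t 9.175 pos [0.6256 0.0537 0.2695] w 0.293 F [-0.5   0.56 -0.24]
tool yaw 0.1112 shift(tool) [-0.     -0.0008  0.0015] turn deg [0.02 0.   0.64]
```

View pics/cs9.png

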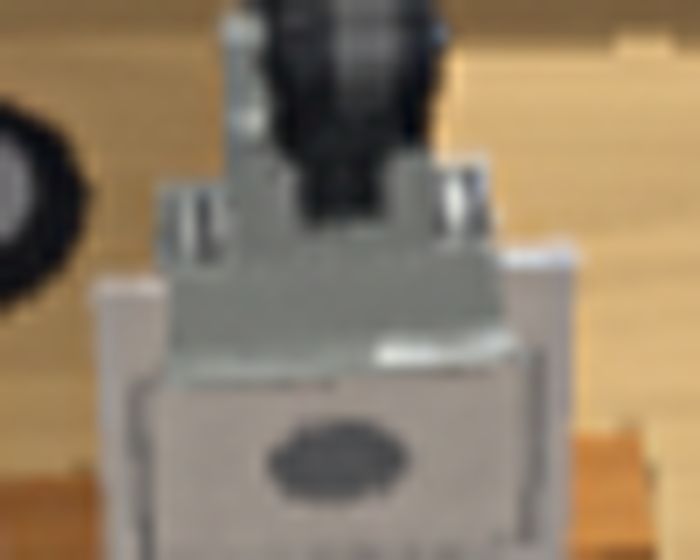

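View pics/ct9.png

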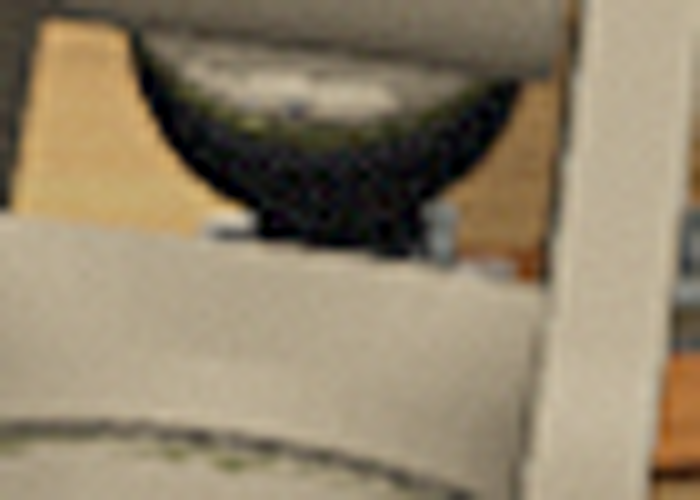

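```bash
python3 -c "
from h import *
f=lambda u,v:(305+(u+.5)/14-.5,195+(v+.5)/14-.5)
def ln(a,b,z):
    A=onz('scene',*f(*a),z);B=onz('scene',*f(*b),z);d=B-A
    print('mid',((A+B)/2).round(4),'yaw',np.arctan2(-d[0],d[1]).round(4),'len',np.linalg.norm(d).round(4))
for z in (.2155,.2185,.2215): ln((168,382),(525,355),z)
ln((95,285),(578,249),.232)
print(robot.sense()['time_s'],robot.sense()['wrist_force'],robot.sense()['qvel'].round(4))
"
```

```text
mid [0.6345 0.0572 0.2155] yaw 0.0925 len 0.063
mid [0.6368 0.0572 0.2185] yaw 0.0925 len 0.0628
mid [0.639  0.0572 0.2215] yaw 0.0925 len 0.0627
mid [0.6247 0.0555 0.232 ] yaw 0.0918 len 0.0848
9.275 [-0.47863544  0.11717518 -0.42778995] [-0.0002 -0.0011 -0.0007 -0.0002  0.0009 -0.0006]
```

```bash
python3 -c "
from station import robot
print(robot.job_done())"
```

```text
the job is handed in; nothing more can be done
None
```

I pinched the steel spare clip off the front lip and handed the job in with it held wide open over the card that had no clip (the left-hand one in the top view). `job_done()` gives no verdict, so this rests on my own last checks.

**Position, from the scene camera:**
- **Height:** the tips are about 13.5 mm below the card's top edge, and the coil is about 8 mm above it.
- **Opening:** the handle ends are pinched to about 25 mm, which puts the tips about 24 mm apart.
- **Sideways:** the near tip is about 12 mm from the card's mid plane, which by symmetry leaves about 11 mm on the far side. The clip sits within about 2 mm of the edge's middle.
- **Squareness:** the clip's yaw measures 0.093 rad against the card's 0.092.
- **Contact and motion:** the wrist force is under 1 N and the arm is still, at about 9.3 s on the clock.

**What disagreed or could not be seen:**
- The arm hides the far jaw from the top camera, so its clearance is inferred from the near jaw and the opening.
- The tool's own yaw reads 0.111 rad, about 0.02 rad off the clip's yaw in the picture. I corrected the angle from the picture, and both are within the limit.
- Two early estimates of the card's position along x differed by 1 to 2 mm. I aimed between them.
- Pinching the clip on the lip briefly pushed back with 22 N. This cleared as soon as I lifted.

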